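Weigh a paint tin on a locked spring balance

TASK

Find out how much paint is left in the red tin by weighing it on the spring balance, which is still locked for carrying: swing the keeper well aside, draw the bolt right out from under the rod head, then hang the tin by the crossbar of its carrying frame in the hook. The hook sinks under the weight, so go down with it slowly and let go only when the spring carries the whole tin, so that the hook neither jerks nor bounces nor is dragged down to its stop. Leave the tin hanging straight and still, and do not disturb the things lying around.

Things in the scene. Friction and masses are not known exactly. Their poses are not given: they have to be found in the camera images.
- tin: Red round paint tin, lid on, 102 mm across, 120 mm high, 0.3 to 0.8 kg in all depending on the paint left. A rigid steel carrying frame is clamped round it: strap legs rise at its own +y and -y sides, lean in over the lid and stand upright and parallel from 149 to 200 mm height, the highest point. Origin: centre of the underside; z up. Starts standing on the table, turned at random.
- tin_grip (a point): Point midway between the frame's two upright legs, 172 mm above the tin's underside; axes as the tin's. Grip the tin here from above, pressing the legs together along the tin's y, with about 30 N: the legs are 42 mm apart over their outer faces (34 mm inside), 14 mm wide along the tin's x. Between them, below the crossbar, the window is empty down to the lid.
- crossbar (a point): Middle of the centre line of the frame's round crossbar (8 mm thick, 34 mm long between the legs), 190 mm above the tin's underside; axes as the tin's (the bar lies along y).
- balance: Column spring balance, fixed on the table. Grey U foot: two legs 30 mm wide at y = -83 and +83 mm, from x = -175 to +43 mm, 22 mm high; white column 50 x 70 mm; on it an aluminium lock deck, 70 mm (x) by 190 mm (y from -36 to +154), top 300 mm above the table. Origin: on the table under the column axis; the hook points along its -x; z up. The bolt slides along its y at x = 0.
- rod_head_top (a point): Middle of the top of the round rod head, 25 mm across, on the column axis, 14 mm above the deck when locked; it sinks with the hook. The fork of the bolt lies under it. Two staples over the bolt (10 mm above the deck) stand 26 and 44 mm from here toward the knob.
- hook_seat (a point): Lowest point of the hook's centre line (8 mm round steel bar), 130 mm from the column axis along the balance's -x, 251 mm above the table when empty; sinks with the hook. The hook rises both ways at about 37 degrees: to its tip, 22 mm out along -x (top 22 mm above this point), and back to its arm (top 26 mm above it).
- hook (a joint): How far the hook has sunk on its spring, m: 0 empty, stop at 0.058. 150 N/m (6.5 mm per 100 g), lightly damped: let go out of balance, it bounces. Jerk: over 0.12 m/s; bounce: over 0.05 m/s once let go. Locked while the bolt is home. A crossbar lying in the hook crosses it along the balance's y, its centre line 10 mm above hook_seat; to pass over the tip it must be 27 mm or more above hook_seat.
- keeper (a joint): Angle of the keeper, rad. The keeper is a flat dark bar on the deck that turns about a vertical pin and carries a red peg. Near 0 it points from its pin straight at the bolt's knob (along the balance's -y) and props it, so that the bolt cannot be drawn; it opens clockwise seen from above, pointing along the balance's -x at 1.57; stop at 1.6. Aside past 0.6. Stays where it is left.
- keeper_peg (a point): Middle of the top of the keeper's red upright peg, 9 mm thick and 18 mm tall, top 331 mm above the table; 36 mm from the keeper's pin. At 0 it stands on the bolt's line, 32 mm beyond the knob. It is pushed sideways, toward the hook's side (the balance's -x), with 1 N or so.
- keeper_pivot (a point): On the axis of the keeper's pin, at x = 0, y = 130 mm in the balance's frame, 312 mm above the table (the middle of the 4 mm thick bar).
- bolt (a joint): How far the bolt is drawn, m, along the balance's +y: 0 home (fork under the rod head, hook locked), stop at 0.032; drawn from 0.026. About 1.2 N of friction, stays where it is left.
- bolt_knob (a point): Middle of the top of the bolt's upright brass knob, 12 mm thick, top 28 mm above the deck (328 mm above the table), 62 mm from the rod's axis when home. It can be pushed from the rod's side or pinched.
- jar: Bystander: glass jar with a gold lid, 91 mm across, 124 mm high; origin centre of underside.
- dipper: Bystander: small round tin dish, 50 mm across, 21 mm high; origin centre of underside.
- rubber_grey: Bystander: grey putty rubber, 26 x 42 x 12 mm; origin centre of underside.
- block: Bystander: brown sanding block, 40 x 70 x 24 mm; origin centre of underside.

How it is judged:
On the way, in this order (a step that is already met when the one before it is completed fails the run):
1. the keeper is swung aside (past 0.6 rad) (value of joint keeper above 0.6 rad), for 0.2 s.
2. the bolt is drawn (26 mm or more) (value of joint bolt above 0.026 m), for 0.2 s.
3. the tin hangs in the hook with the fingers off it (distance between crossbar and hook_seat below 0.016 m and value of joint hook above 0.012 m and contact force between the fingers and tin below 0.1 N), for 0.5 s.
At the end, for the whole second after the job is handed in: The tin hangs in the hook by its crossbar (bar centre within 16 mm of the seat point), within 0.12 rad of upright and at rest (tin under 0.03 m/s, hook under 0.015 m/s), with the spring sunk more than 12 mm; keeper past 0.6 rad and bolt drawn 26 mm or more (distance between crossbar and hook_seat below 0.016 m and value of joint hook above 0.012 m and velocity of joint hook between -0.015 and 0.015 m/s and linear speed of tin below 0.03 m/s and angle between tin's own z axis and vertical below 0.12 rad and value of joint keeper above 0.6 rad and value of joint bolt above 0.026 m); the robot touches nothing.
It fails at once if the hook jerks, up or down (faster than 0.12 m/s) (velocity of joint hook above 0.12 m/s or velocity of joint hook below -0.12 m/s).
It fails at once if the hook bounces when the tin is let go (faster than 0.05 m/s with the fingers off the tin) (contact force between the fingers and tin below 0.05 N and value of joint hook above 0.004 m and (velocity of joint hook above 0.05 m/s or velocity of joint hook below -0.05 m/s)).
It fails at once if the hook is dragged down to its stop (sunk more than 56 mm) (value of joint hook above 0.056 m).
It fails at once if the hook is dragged down to its stop (sunk more than 56 mm) (value of joint hook above 0.056 m).
It fails at once if a bystander is disturbed (moved more than 25 mm) (distance of any of jar, dipper, rubber_grey, block from where it was at the start of the episode above 0.025 m).
It also fails if it takes over 64 s, if anything falls off the work surface, if the arm or the gripper's body presses on something with over 40 N, if the wrist force passes 120 N, or if a joint passes its speed limit or range.

ROBOT

A 6-joint arm with a two-finger parallel gripper is mounted at the origin on a cart in front of the work surface, level with it; the furniture and walls round the work are solid. World frame = base frame: x ahead of the robot, y to its left, z up, the work surface at z = 0. Lengths are in m, angles in rad, forces in N, time in s.
With the tool pointing down it reaches from about 0.3 to 0.775 m from the base axis. Payload 14.6 kg.
Tool frame: the origin (TCP) lies midway between the tips of the shut fingers; the grasp point (between the pads) lies 19 mm behind it (ctrl.pinch_z is the distance from the TCP to the grasp point, in m); z points along the fingers, y is the line along which they close (so a half turn about z gives the same grasp; the last joint's range is limited). The gripper opens to 94 mm and grips with 3 to 60 N. Pads are 16 mm wide; open, the fingers measure 119 mm over their backs; the gripper's body (75 mm by 177 mm) begins 78 mm behind the grasp point.
Start: joints at [1.136, 0.3, 1.521, -0, 1.321, -0.067], TCP at [0.198, 0.513, 0.205] pointing down, gripper open.
Joint ranges: [-3.03, 3.03], [-0.79, 2.21], [0.23, 2.52], [-1.04, 4.18], [0, 3.07], [-2.55, 2.55]. Speed limits (rad/s): [2.22, 2.22, 2.57, 3.14, 3.14, 3.14].

INTERFACE

Orientations are given as [roll, pitch, yaw] about the fixed x, y, z axes, in that order (R = Rz(yaw) Ry(pitch) Rx(roll)).
In Python, from station import ctrl gives the robot as it stands.
- The arm moves only by the tool jog_arm, never from a script. Its argument "motion" is a list of rows, each a list of 7 numbers: the shift along the tool's x, y, z in m, then the turn, a rotation vector about the tool's x, y, z in rad, then the opening, from -1 (shut) to 1 (fully open). In form: [[tx, ty, tz, rx, ry, rz, gripper], ...]. A call has 1 to 5 rows; each row shifts and turns the commanded pose from where the row before left it, along the tool's axes as they then stand; what a row does not reach is not made up. A row lasts 1/10 s, in which the tool goes at most 50 mm and 8.59 degrees, less where a joint would pass 70% of its speed; a pose out of reach is approached as far as the arm can. A call is refused whole if a number of a shift passes 0.05 or a number of a turn 0.15, either way. A call with a gripper value outside its range is refused whole. The fingers move at their own pace and stop on an object; "squeeze" is the grip in N (left out, the last holds). Time passes only in rows, so rows that do not move let the fingers close. It gives the time, the measured TCP pose, the force, the opening and the grip force at its end, in the units of the state.
- ctrl.get_obs(): the state, without advancing time (a new reading comes with each control period).
- ctrl.camera(name): name is "side" or "top"; returns the picture (384x512x3 uint8, red, green, blue); there is no depth.
- ctrl.camera_model(name): a dict with "intrinsics" (3x3 intrinsics, pixels), "rvec" (rotation vector, rad) and "tvec" (3), from world to camera coordinates, as OpenCV has them. Camera axes: x right, y down, z forward; pixel columns grow to the right and rows downward; lengths in m; the calibration is good to about 2 mm. A picture is of the moment at which its call begins. camera_model takes no time and is no camera call.
- ctrl.hand_in(): hands the job in; it is judged then, once.
The state is a dict: "time_s": time; "qpos": joint angles; "joint_vel": joint speeds; "tau": joint torques, N m; "ee_pos": TCP position; "eef_rot": TCP orientation; "force": force on the tool from outside, world axes, zero at the start; "moment": the same for the moment, N m; "grip_width": finger opening in m; "grip_force": force on a finger pad.
Only numpy, scipy, OpenCV 4.12 (cv2) and the standard library are available. Lean on these libraries where they do the work, as an engineer would, in place of code of your own. Each camera call takes 0.05 s, during which the arm holds its last target. There are 200 camera calls.

## Working session

There is one attempt and no reset: what is moved stays moved. The work goes in short steps, Python scripts to look and compute and a tool call to move; the robot and the scene stay as the last step left them, time stands still between calls to the robot, and variables do not carry over. Pictures are saved under pics/ and viewed, at most 13 in all, crops included, and the job is handed in when it is done.

Besides the shell and the picture viewer there is one more tool, called after "Emit:" as name([rows], argument=value, ...), one row to a line, values as JSON. jog_arm: Moves the arm, as the interface text tells. Its arguments: {"type":"object","properties":{"motion":{"type":"array"},"squeeze":{"type":"number"}},"required":["motion"]}

```bash
ls; mkdir -p pics; python3 - <<'E'
from station import ctrl
import cv2
o=ctrl.get_obs();print(o)
for n in("side","top"):
    cv2.imwrite(f"pics/{n}0.png",cv2.resize(ctrl.camera(n)[:,:,::-1],(800,600),interpolation=cv2.INTER_CUBIC))
    print(ctrl.camera_model(n))
E
```

```text
pics
{'time_s': 0.0, 'qpos': array([ 1.13643198e+00,  3.00449181e-01,  1.52157665e+00,  1.91932259e-06,
        1.32070700e+00, -6.65942747e-02]), 'joint_vel': array([ 0.00103684,  0.00203985,  0.00033565,  0.00032398, -0.00050701,
        0.00091876]), 'tau': array([ 1.19533186e-03, -5.31805408e+01, -3.52741063e+01,  7.09229009e-02,
        2.42983690e-02, -1.23315979e-05]), 'ee_pos': array([0.19763301, 0.5129836 , 0.20490023]), 'eef_rot': array([-3.14045512e+00, -7.77282801e-05,  2.77382206e+00]), 'force': array([ 0.4365733 , -0.38501825,  0.03951008]), 'moment': array([-0.00778649, -0.02061142,  0.00055467]), 'grip_force': 0.0, 'grip_width': 0.09399997505423463}
{'intrinsics': array([[365.52650816,   0.        , 254.83763222],
       [  0.        , 365.52650816, 196.32361259],
       [  0.        ,   0.        ,   1.        ]]), 'rvec': array([ 2.29122767, -0.31790849,  0.13766525]), 'tvec': array([-0.48373514,  0.2299702 ,  1.21681277])}
{'intrinsics': array([[372.40734772,   0.        , 258.51917449],
       [  0.        , 372.40734772, 191.04699618],
       [  0.        ,   0.        ,   1.        ]]), 'rvec': array([ 2.21009584, -2.22585961,  0.07170539]), 'tvec': array([-0.0375848 ,  0.51128521,  1.22690006])}
```

View pics/side0.png

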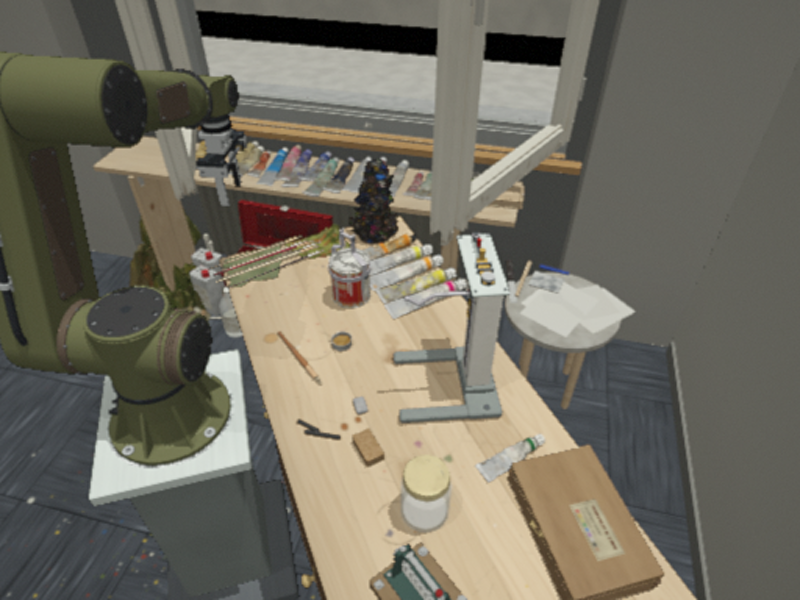

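View pics/top0.png

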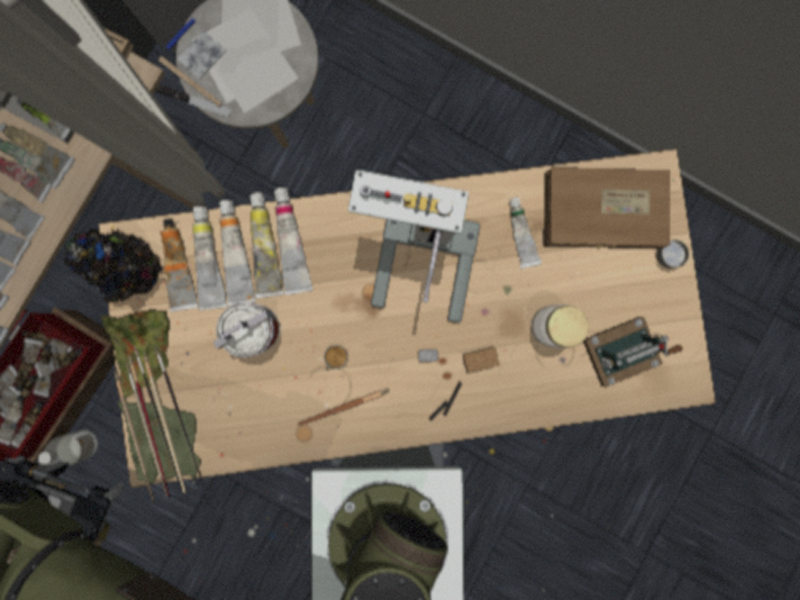

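The overviews show the balance deck at top (410,200), with the knob and keeper on its left, and the tin at top (247,332). Next I'll take enlarged crops.

```bash
cat > h.py <<'E'
import numpy as np,cv2
from station import ctrl
def cam(n):
    m=ctrl.camera_model(n);R=cv2.Rodrigues(m["rvec"])[0];return m["intrinsics"],R,np.array(m["tvec"]).ravel()
def at_z(n,u,v,z):
    K,R,t=cam(n);d=R.T@np.linalg.solve(K,[u,v,1.]);c=-R.T@t
    return c+d*(z-c[2])/d[2]
def proj(n,p):
    K,R,t=cam(n);q=K@(R@np.array(p)+t);return q[:2]/q[2]
def crop(img,x,y,w,h,s,step=10):
    c=cv2.resize(img[y:y+h,x:x+w,::-1],None,fx=s,fy=s,interpolation=cv2.INTER_CUBIC)
    for k in range(0,w,step): cv2.putText(c,str(x+k),(k*s,8),0,.32,(0,255,0),1);cv2.line(c,(k*s,10),(k*s,14),(0,255,0),1)
    for k in range(step,h,step): cv2.putText(c,str(y+k),(0,k*s+4),0,.32,(0,255,0),1);cv2.line(c,(22,k*s),(26,k*s),(0,255,0),1)
    return c
E
python3 - <<'E'
from h import *
t=ctrl.camera("top");s=ctrl.camera("side")
# canvas 800x600
A=crop(t,220,105,85,50,9);B=crop(t,130,188,52,46,6);
S1=crop(s,285,145,50,46,6); 
C=np.zeros((600,800,3),np.uint8);
A=cv2.resize(A,(765,450)) if 0 else A
cv2.imwrite("pics/deck.png",A)
D=np.hstack([crop(t,130,188,50,50,8),crop(s,205,143,50,50,8)])
cv2.imwrite("pics/tin.png",D)
E
```

```text
(no output)
```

View pics/deck.png

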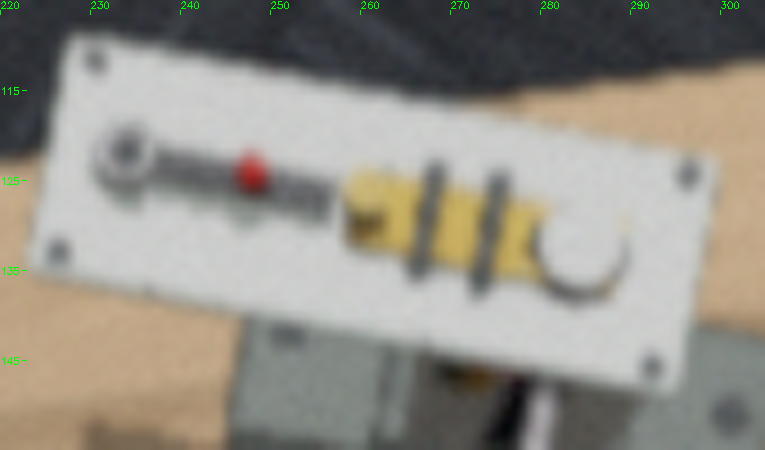

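View pics/tin.png

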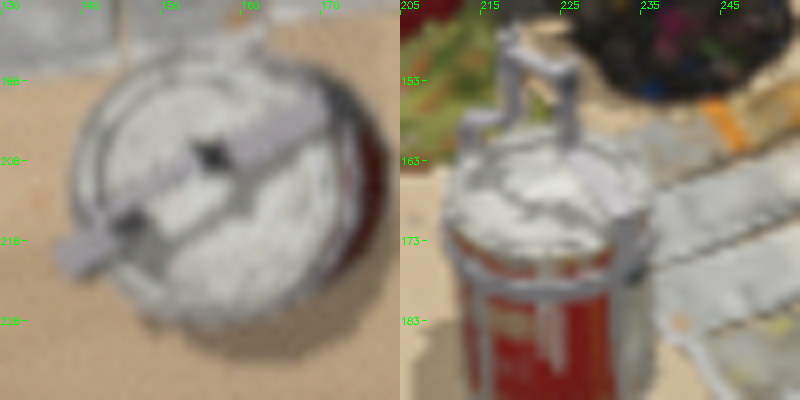

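Deck crop: rod head at px (284.8,131.4), knob about (260.9,126.5), peg (248,124.1), pin (233.9,121.9), plus the four deck corners. Tin crop: leg tops in the side view at about (219.4,147.4) and (226.5,151.8), and dark leg marks in the top view at (156,207) and (146.5,216).

```bash
python3 - <<'E'
from h import *
np.set_printoptions(precision=4,suppress=True)
P=lambda n,l,u,v,z:print(l,at_z(n,u,v,z))
P("top","rod",284.8,131.4,.314);P("top","knob",260.9,126.5,.328);P("top","peg",248,124.1,.331);P("top","pin",233.9,121.9,.32)
for c in[(68,35),(718,157),(678,392),(30,270)]:P("top","corner",220+c[0]/9,105+c[1]/9,.3)
for u,v in[(219.4,147.4),(226.5,151.8)]:
    p=at_z("side",u,v,.2);print("leg",p,"in top",proj("top",p))
for u,v in[(156.3,207.4),(146.3,215.8)]:
    p=at_z("top",u,v,.2);print("topmark",p,"in side",proj("side",p))
# lid rim centre
P("top","rim",130+215/8,188+190/8,.12)
E
```

```text
rod [ 0.6504 -0.0996  0.314 ]
knob [ 0.66   -0.0389  0.328 ]
peg [ 0.6653 -0.007   0.331 ]
pin [0.6733 0.0282 0.32  ]
corner [0.7112 0.0449 0.3   ]
corner [ 0.6762 -0.1398  0.3   ]
corner [ 0.6089 -0.1276  0.3   ]
corner [0.6442 0.0559 0.3   ]
leg [0.4448 0.2841 0.2   ] in top [143.6309 213.2161]
leg [0.4643 0.2491 0.2   ] in top [156.3605 206.0815]
topmark [0.4607 0.2492 0.2   ] in side [225.5217 151.9342]
topmark [0.4376 0.2767 0.2   ] in side [217.901  148.7932]
rim [0.4471 0.2669 0.12  ]
```

Emit:
jog_arm([
  [0, 0, -0.05, 0, 0, 0.14, 1],
  [0, 0, -0.05, 0, 0, 0.14, 0.5],
  [0, 0, -0.05, 0, 0, 0.14, 0],
  [0, 0, -0.05, 0, 0, 0.14, -0.2],
  [0, 0, 0, 0, 0, 0.14, -0.2],
])

```text
time_s: 0.7
ee_pos: [0.198, 0.5137, 0.4123]
eef_rot: [3.133, -0.006, 2.068]
force: [-0.5, 0.6, 0.2]
grip_width: 0.0653
grip_force: 0.0
```

Emit:
jog_arm([
  [0, 0, 0, 0, 0, 0.14, -0.2],
  [0, 0, 0, 0, 0, 0.14, -0.2],
  [0, 0, 0, 0, 0, 0.14, -0.2],
  [0, 0, 0, 0, 0, 0.14, -0.2],
  [0, 0, 0, 0, 0, 0.13, -0.2],
])

```text
time_s: 1.2
ee_pos: [0.1978, 0.5132, 0.4053]
eef_rot: [-3.142, 0.0, 1.378]
force: [-0.4, -0.6, 0.7]
grip_width: 0.0376
grip_force: 0.0
```

```bash
cat >> h.py <<'E'
def to(x,y,z,yaw):
    o=ctrl.get_obs();p=o["ee_pos"];a=o["eef_rot"];w=a[2]
    d=np.array([x,y,z])-p
    tx=np.array([np.cos(w),np.sin(w)]);ty=np.array([np.sin(w),-np.cos(w)])
    print("t%.2f"%o["time_s"],"p",p.round(4),"rpy",a.round(3),"F",o["force"].round(2),"w",round(o["grip_width"],4),"gf",round(o["grip_force"],1))
    print("tool shift",np.round([d[:2]@tx,d[:2]@ty,-d[2]],4),"rz",round(-((yaw-w+np.pi)%(2*np.pi)-np.pi),3))
E
python3 -c "
from h import *
to(.665,-.007,.38,1.386)"
```

```text
t1.20 p [0.1978 0.5132 0.4053] rpy [-3.142  0.     1.378] F [-0.43 -0.6   0.69] w 0.0376 gf 0.0
tool shift [-0.4211  0.5582  0.0253] rz -0.008
```

Emit:
jog_arm([
  [-0.028, 0.037, 0, 0, 0, -0.008, -0.2],
  [-0.028, 0.037, 0, 0, 0, 0, -0.2],
  [-0.028, 0.037, 0, 0, 0, 0, -0.2],
  [-0.028, 0.037, 0, 0, 0, 0, -0.2],
  [-0.028, 0.037, 0, 0, 0, 0, -0.2],
])

```text
time_s: 1.7
ee_pos: [0.3554, 0.3407, 0.4055]
eef_rot: [3.142, -0.0, 1.392]
force: [0.2, -0.7, 1.0]
grip_width: 0.0379
grip_force: 0.0
```

Emit:
jog_arm([
  [-0.028, 0.037, 0, 0, 0, 0, -0.2],
  [-0.028, 0.037, 0, 0, 0, 0, -0.2],
  [-0.028, 0.037, 0, 0, 0, 0, -0.2],
  [-0.028, 0.037, 0, 0, 0, 0, -0.2],
  [-0.028, 0.037, 0, 0, 0, 0, -0.2],
])

```text
time_s: 2.2
ee_pos: [0.5127, 0.1699, 0.4054]
eef_rot: [-3.142, -0.0, 1.392]
force: [-0.3, 0.9, 0.2]
grip_width: 0.0378
grip_force: 0.0
```

Emit:
jog_arm([
  [-0.028, 0.037, 0, 0, 0, 0, -0.2],
  [-0.028, 0.037, 0, 0, 0, 0, -0.2],
  [-0.028, 0.037, 0, 0, 0, 0, -0.2],
  [-0.028, 0.037, 0.01, 0, 0, 0, -0.2],
  [0, 0, 0.02, 0, 0, 0, -0.2],
])

```text
time_s: 2.7
ee_pos: [0.6401, 0.0308, 0.3734]
eef_rot: [-3.141, 0.001, 1.387]
force: [-0.0, 0.1, -1.0]
grip_width: 0.0372
grip_force: 0.0
```

```bash
python3 -c "
from h import *
to(.665,-.007,.318,1.386)
s=ctrl.camera('side');print(proj('side',(.665,-.007,.331)),proj('side',(.66,-.039,.328)),proj('side',(.4495,.2655,.2)))
S=crop(s,280,130,60,70,8)
cv2.imwrite('pics/s1.png',S)"
```

```text
t2.70 p [0.6401 0.0308 0.3734] rpy [-3.141e+00  1.000e-03  1.387e+00] F [-0.02  0.15 -0.96] w 0.0372 gf 0.0
tool shift [-0.0326  0.0314  0.0554] rz 0.001
[306.17358755 153.06325543] [308.47837013 160.13629621] [221.64697213 149.9611319 ]
```

View pics/s1.png

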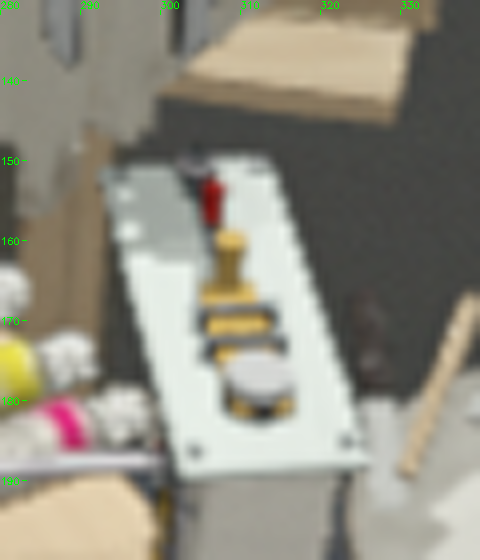

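The side crop shows the peg top at (306.6,152.7) and the knob top at (308.9,159.8), both within 0.5 px of the prediction. Descending over the peg.

Emit:
jog_arm([
  [-0.0325, 0.0315, 0, 0, 0, 0, -0.2],
  [0, 0, 0.02, 0, 0, 0, -0.2],
  [0, 0, 0.02, 0, 0, 0, -0.2],
  [0, 0, 0.014, 0, 0, 0, -0.2],
  [0, 0, 0, 0, 0, 0, -0.6],
])

```text
time_s: 3.25
ee_pos: [0.662, -0.002, 0.3199]
eef_rot: [-3.138, 0.0, 1.392]
force: [0.4, -0.5, -0.1]
grip_width: 0.033
grip_force: 0.0
```

Emit:
jog_arm([
  [0, 0, 0, 0, 0, 0, -1],
  [0, 0, 0, 0, 0, 0, -1],
  [0, 0, 0, 0, 0, 0, -1],
], squeeze=5)

```text
time_s: 3.55
ee_pos: [0.6628, -0.0025, 0.3226]
eef_rot: [3.14, -0.0, 1.392]
force: [1.6, -0.9, -0.1]
grip_width: 0.0089
grip_force: 0.6
```

Emit:
jog_arm([
  [0.0005, -0.0055, 0, 0, 0, 0, -1],
  [0.0015, -0.005, 0, 0, 0, 0, -1],
  [0.002, -0.005, 0, 0, 0, 0, -1],
  [0.0025, -0.005, 0, 0, 0, 0, -1],
  [0.0035, -0.004, 0, 0, 0, 0, -1],
])

```text
time_s: 4.05
ee_pos: [0.6407, 0.0126, 0.3221]
eef_rot: [3.138, -0.002, 1.393]
force: [10.2, 3.6, 1.9]
grip_width: 0.0096
grip_force: 5.0
```

Emit:
jog_arm([
  [0.0035, -0.004, 0, 0, 0, 0, -1],
  [0.0045, -0.003, 0, 0, 0, 0, -1],
  [0.005, -0.0025, 0, 0, 0, 0, -1],
  [0.006, -0.002, 0, 0, 0, 0, -1],
  [0, 0, 0, 0, 0, 0, -1],
])

```text
time_s: 4.55
ee_pos: [0.6328, 0.0326, 0.3221]
eef_rot: [3.138, 0.0, 1.392]
force: [9.3, -1.2, 2.0]
grip_width: 0.0214
grip_force: 5.0
```

Emit:
jog_arm([
  [0, 0, 0, 0, 0, 0, -0.6],
  [0, 0, 0, 0, 0, 0, -0.4],
  [0, 0, -0.03, 0, 0, 0, -0.3],
  [0, 0, -0.03, 0, 0, 0, -0.2],
])

```text
time_s: 4.95
ee_pos: [0.6315, 0.0324, 0.3816]
eef_rot: [-3.139, 0.001, 1.392]
force: [0.4, 0.1, 0.3]
grip_width: 0.0366
grip_force: 0.0
```

```bash
python3 -c "
from h import *
to(.660,-.039,.345,1.386)
s=ctrl.camera('side')
S=crop(s,280,130,60,70,8)
cv2.imwrite('pics/s2.png',S)"
```

```text
t4.95 p [0.6315 0.0324 0.3816] rpy [-3.139e+00  1.000e-03  1.392e+00] F [0.38 0.11 0.31] w 0.0366 gf 0.0
tool shift [-0.0651  0.0408  0.0366] rz 0.006
```

View pics/s2.png

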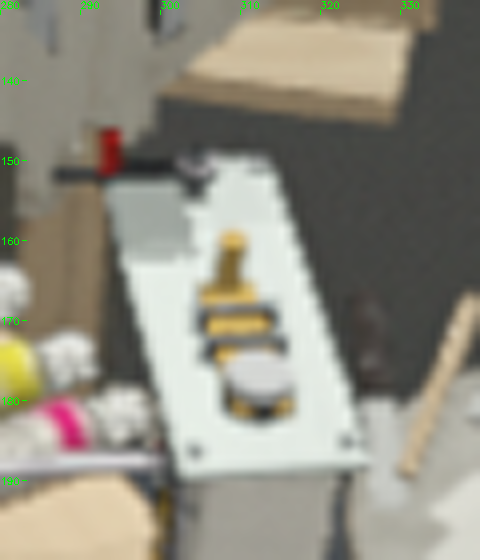

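The keeper now points along -x with the red peg at (293,148), which is about 1.5 rad. Moving on to pinch the knob.

Emit:
jog_arm([
  [-0.033, 0.0205, 0, 0, 0, 0.006, -0.2],
  [-0.032, 0.0205, 0, 0, 0, 0, -0.2],
  [0, 0, 0.02, 0, 0, 0, -0.2],
  [0, 0, 0.02, 0, 0, 0, -0.2],
  [0, 0, 0, 0, 0, 0, -0.2],
])

```text
time_s: 5.5
ee_pos: [0.66, -0.0392, 0.3384]
eef_rot: [-3.136, 0.001, 1.385]
force: [0.4, -0.4, -1.3]
grip_width: 0.038
grip_force: 0.0
```

```bash
python3 -c "
from h import *
to(.660,-.039,.312,1.386)"
```

```text
t5.50 p [ 0.66   -0.0392  0.3384] rpy [-3.136e+00  1.000e-03  1.385e+00] F [ 0.36 -0.36 -1.32] w 0.038 gf 0.0
tool shift [ 0.0002 -0.      0.0264] rz -0.001
```

Emit:
jog_arm([
  [0, 0, 0.014, 0, 0, 0, -0.2],
  [0, 0, 0.011, 0, 0, 0, -0.2],
  [0, 0, 0, 0, 0, 0, -0.7],
  [0, 0, 0, 0, 0, 0, -1],
  [0, 0, 0, 0, 0, 0, -1],
], squeeze=8)

```text
time_s: 6.0
ee_pos: [0.661, -0.039, 0.3174]
eef_rot: [3.141, 0.0, 1.386]
force: [-0.2, 1.1, 0.3]
grip_width: 0.017
grip_force: 0.0
```

Emit:
jog_arm([
  [0, 0, 0, 0, 0, 0, -1],
  [0.006, 0, 0, 0, 0, 0, -1],
  [0.007, 0, 0, 0, 0, 0, -1],
  [0.007, 0, 0, 0, 0, 0, -1],
  [0.006, 0, 0, 0, 0, 0, -1],
])

```text
time_s: 6.5
ee_pos: [0.6666, -0.0136, 0.3173]
eef_rot: [3.138, 0.0, 1.385]
force: [7.4, -3.5, 1.2]
grip_width: 0.0114
grip_force: 8.0
```

Emit:
jog_arm([
  [0.006, 0, 0, 0, 0, 0, -1],
  [0.002, 0, 0, 0, 0, 0, -1],
  [0, 0, 0, 0, 0, 0, -1],
])

```text
time_s: 6.8
ee_pos: [0.668, -0.0067, 0.3171]
eef_rot: [3.138, 0.002, 1.385]
force: [7.1, -6.0, -0.5]
grip_width: 0.0117
grip_force: 8.0
```

Emit:
jog_arm([
  [0, 0, 0, 0, 0, 0, -0.6],
  [0, 0, 0, 0, 0, 0, -0.3],
  [0, 0, -0.03, 0, 0, 0, -0.2],
  [0, 0, -0.04, 0, 0, 0, -0.2],
  [0, 0, 0, 0, 0, 0, -0.2],
])

```text
time_s: 7.3
ee_pos: [0.6674, -0.0054, 0.3926]
eef_rot: [3.133, -0.001, 1.386]
force: [0.1, -0.0, 0.9]
grip_width: 0.0374
grip_force: 0.0
```

```bash
cat > ov.py <<'E'
from h import *
cx,cy,a=.4490,.2660,np.arctan2(.53,.85)   # tool-y / tin-y dir = (sin a,-cos a)
ty=np.array([np.sin(a),-np.cos(a)])
ims=[]
t=ctrl.camera("top");s=ctrl.camera("side")
for n,im,x,y in(("top",t,130,188),("side",s,205,138)):
    c=crop(im,x,y,50,50,8)
    q=lambda p:tuple(int(v) for v in (proj(n,p)-[x,y])*8+4)
    for k in np.linspace(0,2*np.pi,25): cv2.circle(c,q((cx+.051*np.cos(k),cy+.051*np.sin(k),.12)),2,(255,0,255),-1)
    for sg in(-1,1):
        e=np.array([cx,cy])+sg*.019*ty
        cv2.line(c,q((*e,.2)),q((*e,.149)),(0,255,255),1)
    ims.append(c)
ims.append(crop(s,286,143,30,50,8))
C=np.hstack(ims);C=cv2.resize(C,None,fx=.76,fy=.76);cv2.imwrite("pics/ov.png",C);to(.449,.266,.42,a)
for l,u,v,z in(("rubber",428/1.5625,355/1.5625,.01),("block",480/1.5625,358/1.5625,.02)):print(l,at_z("top",u,v,z))
E
python3 ov.py
```

```text
t7.40 p [ 0.6672 -0.0054  0.387 ] rpy [ 3.14  -0.     1.386] F [ 0.24  0.06 -0.76] w 0.0371 gf 0.0
tool shift [ 0.2267 -0.2644 -0.033 ] rz 0.828
rubber [ 0.39085315 -0.09131617  0.01      ]
block [ 0.38413543 -0.20032158  0.02      ]
```

View pics/ov.png

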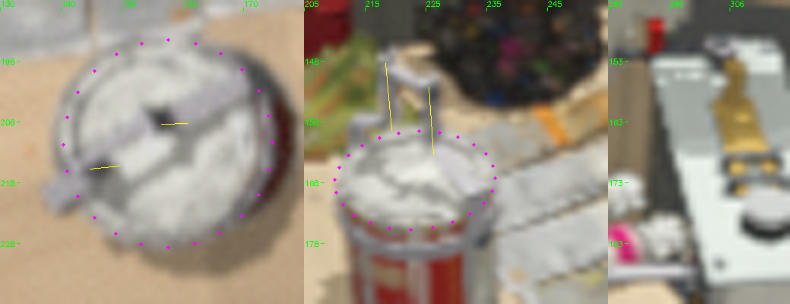

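The overlay matches the tin rim, and the frame legs agree within 1 px. The right panel shows the bolt drawn, with the knob up near the pin. Going to the tin.

Emit:
jog_arm([
  [0.0285, -0.033, -0.01, 0, 0, 0, 0],
  [0.0285, -0.033, -0.01, 0, 0, 0, 0.5],
  [0.0285, -0.033, 0, 0, 0, 0, 1],
  [0.0285, -0.033, 0, 0, 0, 0, 1],
  [0.0285, -0.033, 0, 0, 0, 0, 1],
])

```text
time_s: 7.9
ee_pos: [0.5296, 0.166, 0.4051]
eef_rot: [-3.14, 0.001, 1.386]
force: [0.7, 0.0, -0.8]
grip_width: 0.0742
grip_force: 0.0
```

Emit:
jog_arm([
  [0.0285, -0.033, 0, 0, 0, 0, 1],
  [0.0285, -0.033, 0, 0, 0, 0, 1],
  [0.0285, -0.033, 0, 0, 0, 0, 1],
  [0, 0, 0, 0, 0, 0.14, 1],
  [0, 0, 0, 0, 0, 0.14, 1],
])

```text
time_s: 8.4
ee_pos: [0.4485, 0.268, 0.4053]
eef_rot: [-3.14, 0.001, 1.103]
force: [0.7, -0.2, 0.6]
grip_width: 0.0936
grip_force: 0.0
```

Emit:
jog_arm([
  [0, 0, 0.04, 0, 0, 0.14, 1],
  [0, 0, 0.04, 0, 0, 0.14, 1],
  [0, 0, 0.04, 0, 0, 0.14, 1],
  [0, 0, 0.02, 0, 0, 0.14, 1],
  [0, 0, 0, 0, 0, 0, 1],
])

```text
time_s: 8.9
ee_pos: [0.4482, 0.2664, 0.2627]
eef_rot: [-3.141, 0.007, 0.544]
force: [0.2, 0.4, 0.3]
grip_width: 0.0938
grip_force: 0.0
```

```bash
python3 -c "
from h import *
to(.4515,.2665,.153,.547)"
```

```text
t8.90 p [0.4482 0.2664 0.2627] rpy [-3.141  0.007  0.544] F [0.22 0.39 0.34] w 0.0938 gf 0.0
tool shift [0.0029 0.0017 0.1097] rz -0.003
```

Emit:
jog_arm([
  [0.003, 0.0015, 0.035, 0, 0, 0, 1],
  [0, 0, 0.035, 0, 0, 0, 1],
  [0, 0, 0.025, 0, 0, 0, 1],
  [0, 0, 0.01, 0, 0, 0, 1],
  [0, 0, 0, 0, 0, 0, 1],
])

```text
time_s: 9.4
ee_pos: [0.4529, 0.2673, 0.1614]
eef_rot: [-3.141, 0.001, 0.548]
force: [0.1, 0.1, -0.1]
grip_width: 0.0937
grip_force: 0.0
```

```bash
python3 -c "
from h import *
to(.4515,.2665,.154,.547)
t=ctrl.camera('top');s=ctrl.camera('side')
cv2.imwrite('pics/g.png',np.hstack([crop(t,125,180,50,60,8),crop(s,195,120,50,60,8)]))"
```

```text
t9.40 p [0.4529 0.2673 0.1614] rpy [-3.141e+00  1.000e-03  5.480e-01] F [ 0.15  0.14 -0.07] w 0.0937 gf 0.0
tool shift [-0.0016 -0.      0.0074] rz 0.001
```

View pics/g.png

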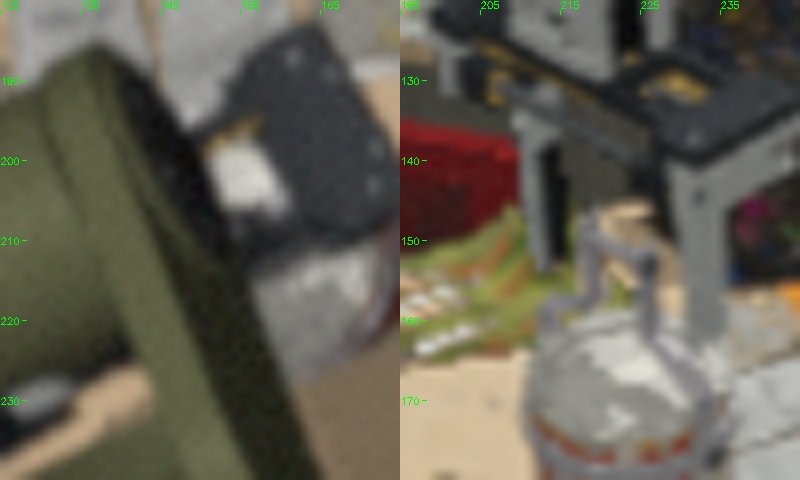

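The frame sits between the fingers, with finger tips at crop px (545,268) and (705,340) and the frame midway. Gripping.

Emit:
jog_arm([
  [-0.0015, 0, 0.007, 0, 0, 0, 0.4],
  [0, 0, 0, 0, 0, 0, 0],
  [0, 0, 0, 0, 0, 0, -0.4],
  [0, 0, 0, 0, 0, 0, -0.6],
  [0, 0, 0, 0, 0, 0, -1],
], squeeze=30)

```text
time_s: 10.0
ee_pos: [0.4518, 0.2666, 0.1547]
eef_rot: [3.142, -0.0, 0.546]
force: [-0.7, 2.0, 0.8]
grip_width: 0.0576
grip_force: 0.8
```

Emit:
jog_arm([
  [0, 0, 0, 0, 0, 0, -1],
  [0, 0, 0, 0, 0, 0, -1],
  [0, 0, 0, 0, 0, 0, -1],
])

```text
time_s: 10.3
ee_pos: [0.4515, 0.2664, 0.154]
eef_rot: [3.141, 0.001, 0.546]
force: [0.1, 0.4, -3.7]
grip_width: 0.0418
grip_force: 30.0
```

Emit:
jog_arm([
  [0, 0, -0.01, 0, 0, 0, -1],
  [0, 0, -0.02, 0, 0, 0, -1],
  [0, 0, -0.03, 0, 0, 0, -1],
  [0, 0, -0.03, 0, 0, 0, -1],
  [0, 0, -0.02, 0, 0, 0, -1],
])

```text
time_s: 10.8
ee_pos: [0.4519, 0.2666, 0.2672]
eef_rot: [3.141, -0.002, 0.546]
force: [0.6, -0.9, -3.9]
grip_width: 0.0419
grip_force: 30.0
```

Emit:
jog_arm([
  [0, 0, -0.005, 0, 0, 0.12, -1],
  [0, 0, 0, 0, 0, 0.12, -1],
  [0, 0, 0, 0, 0, 0.12, -1],
  [0, 0, 0, 0, 0, 0.12, -1],
  [0, 0, 0, 0, 0, 0.12, -1],
])

```text
time_s: 11.3
ee_pos: [0.4516, 0.2664, 0.2699]
eef_rot: [3.141, 0.0, -0.059]
force: [-0.1, -1.0, -5.4]
grip_width: 0.0418
grip_force: 30.0
```

Emit:
jog_arm([
  [0, 0, 0, 0, 0, 0.12, -1],
  [0, 0, 0, 0, 0, 0.012, -1],
  [0, 0, 0, 0, 0, 0, -1],
  [0, 0, 0, 0, 0, 0, -1],
  [0, 0, 0, 0, 0, 0, -1],
])

```text
time_s: 11.8
ee_pos: [0.4517, 0.2665, 0.2695]
eef_rot: [3.142, 0.0, -0.185]
force: [-1.3, -0.6, -4.3]
grip_width: 0.0421
grip_force: 30.0
```

```bash
python3 -c "
from h import *
b=-.185;xb=np.array([np.cos(b),np.sin(b)]);ax=np.array([.650,-.0995]);seat=ax-.13*xb;print(seat)
p=seat-.09*xb
to(*p,.26,b);to(*seat,.26,b)"
```

```text
[ 0.52221829 -0.07558695]
t11.80 p [0.4517 0.2665 0.2695] rpy [ 3.142  0.    -0.185] F [-1.25 -0.57 -4.31] w 0.0421 gf 30.0
tool shift [0.0421 0.3233 0.0095] rz 0.0
t11.80 p [0.4517 0.2665 0.2695] rpy [ 3.142  0.    -0.185] F [-1.25 -0.57 -4.31] w 0.0421 gf 30.0
tool shift [0.1321 0.3234 0.0095] rz 0.0
```

Emit:
jog_arm([
  [0.002, 0.012, 0, 0, 0, 0, -1],
  [0.004, 0.025, 0, 0, 0, 0, -1],
  [0.004, 0.034, 0, 0, 0, 0, -1],
  [0.004, 0.036, 0, 0, 0, 0, -1],
  [0.004, 0.036, 0, 0, 0, 0, -1],
])

```text
time_s: 12.3
ee_pos: [0.4424, 0.1209, 0.2695]
eef_rot: [3.141, -0.0, -0.185]
force: [0.7, -0.3, -4.2]
grip_width: 0.0418
grip_force: 30.0
```

Emit:
jog_arm([
  [0.004, 0.036, 0, 0, 0, 0, -1],
  [0.004, 0.036, 0, 0, 0, 0, -1],
  [0.004, 0.036, 0, 0, 0, 0, -1],
  [0.004, 0.034, 0, 0, 0, 0, -1],
  [0.004, 0.025, 0, 0, 0, 0, -1],
])

```text
time_s: 12.8
ee_pos: [0.4308, -0.0474, 0.2696]
eef_rot: [3.141, -0.0, -0.187]
force: [0.3, 1.0, -4.4]
grip_width: 0.0419
grip_force: 30.0
```

Emit:
jog_arm([
  [0.004, 0.013, 0, 0, 0, 0, -1],
  [0, 0, 0, 0, 0, 0, -1],
  [0, 0, 0, 0, 0, 0, -1],
  [0, 0, 0, 0, 0, 0, -1],
  [0, 0, 0, 0, 0, 0, -1],
])

```text
time_s: 13.3
ee_pos: [0.4332, -0.0578, 0.2695]
eef_rot: [-3.141, -0.0, -0.185]
force: [0.4, -0.6, -4.8]
grip_width: 0.0418
grip_force: 30.0
```

```bash
python3 -c "
from h import *
b=-.185;xb=np.array([np.cos(b),np.sin(b)]);ax=np.array([.650,-.0995]);seat=ax-.13*xb
to(*seat,.258,b)
s=ctrl.camera('side');t=ctrl.camera('top')
print(proj('side',(*seat,.251)),proj('top',(*seat,.251)))
cv2.imwrite('pics/h.png',np.hstack([crop(t,250,130,50,70,8),crop(s,250,140,50,70,8)]))"
```

```text
t13.30 p [ 0.4332 -0.0578  0.2695] rpy [-3.141 -0.    -0.185] F [ 0.42 -0.6  -4.83] w 0.0418 gf 30.0
tool shift [0.0908 0.0011 0.0115] rz 0.0
[267.77776735 195.36557374] [273.96742241 183.59260298]
```

View pics/h.png

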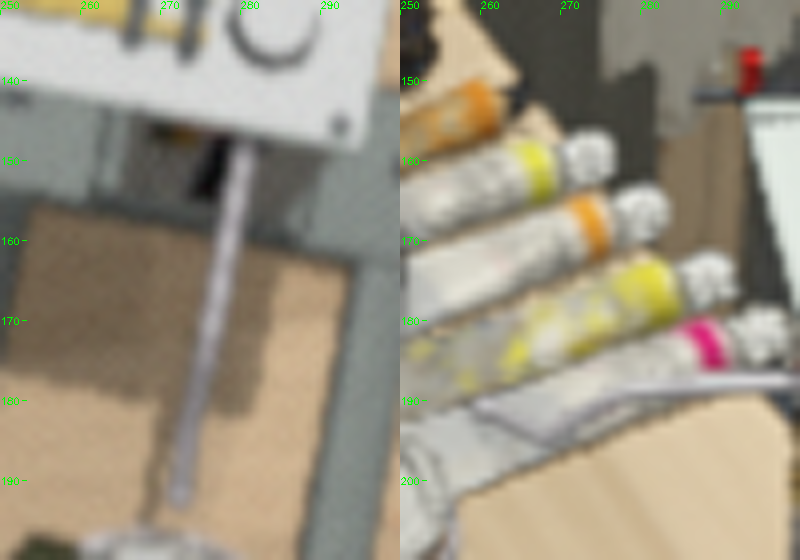

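The hook runs in the top view from (280,149) to its tip at (272.5,192.5). In the side view the seat is near (269.1,195.3) and the tip near (259.4,190.3).

```bash
python3 -c "
from h import *
b=-.185;xb=np.array([np.cos(b),np.sin(b)]);ax=np.array([.650,-.0995])
for d in(-.004,0,.004):
  for l,k,z in(('seat',.13,.251),('tip',.152,.270)):
    q=ax+(d-k)*xb;print(d,l,proj('side',(*q,z)),proj('top',(*q,z)))"
```

```text
-0.004 seat [266.45443039 195.44780009] [273.70626313 185.06154158]
-0.004 tip [259.2026009  191.15621943] [272.7479656  192.93434534]
0 seat [267.77776735 195.36557374] [273.96742241 183.59260298]
0 tip [260.54503456 191.07394296] [273.01459051 191.43425847]
0.004 seat [269.10047839 195.28338628] [274.22849803 182.12413492]
0.004 tip [261.88682494 190.99170592] [273.28112829 189.93466189]
```

Emit:
jog_arm([
  [0.01, 0.001, 0, 0, 0, 0, -1],
  [0.022, 0, 0, 0, 0, 0, -1],
  [0.025, 0, 0, 0, 0, 0, -1],
  [0.022, 0, 0, 0, 0, 0, -1],
  [0.012, 0, 0, 0, 0, 0, -1],
])

```text
time_s: 13.9
ee_pos: [0.5242, -0.0767, 0.2688]
eef_rot: [3.142, 0.0, -0.186]
force: [0.1, 1.3, -3.9]
grip_width: 0.0418
grip_force: 30.0
```

Emit:
jog_arm([
  [0, 0, 0.005, 0, 0, 0, -1],
  [0, 0, 0.01, 0, 0, 0, -1],
  [0, 0, 0.01, 0, 0, 0, -1],
  [0, 0, 0.005, 0, 0, 0, -1],
  [0, 0, 0, 0, 0, 0, -1],
])

```text
time_s: 14.4
ee_pos: [0.5218, -0.0763, 0.2386]
eef_rot: [-3.142, 0.001, -0.186]
force: [-0.1, 0.2, -4.0]
grip_width: 0.0417
grip_force: 30.0
```

```bash
python3 -c "
from h import *
b=-.185;xb=np.array([np.cos(b),np.sin(b)]);ax=np.array([.650,-.0995]);seat=ax-.13*xb
f=[]
for i in range(8): ctrl.camera('side'); f.append(ctrl.get_obs()['force'])
print(np.mean(f,0),np.std(f,0))
to(*seat,.225,b)"
```

```text
[-0.11134029 -0.00891915 -4.02301482] [0.57476097 0.42801381 0.44543965]
t14.80 p [ 0.5225 -0.0764  0.2397] rpy [ 3.142 -0.    -0.186] F [-0.38  0.32 -4.32] w 0.0419 gf 30.0
tool shift [-0.0004 -0.0008  0.0147] rz -0.001
```

Emit:
jog_arm([
  [0, 0, 0.003, 0, 0, 0, -1],
  [0, 0, 0.003, 0, 0, 0, -1],
  [0, 0, 0.003, 0, 0, 0, -1],
  [0, 0, 0.003, 0, 0, 0, -1],
  [0, 0, 0.003, 0, 0, 0, -1],
])

```text
time_s: 15.3
ee_pos: [0.5224, -0.0764, 0.2242]
eef_rot: [3.142, 0.0, -0.186]
force: [-0.2, -0.1, -3.0]
grip_width: 0.042
grip_force: 30.0
```

Emit:
jog_arm([
  [0, 0, 0.003, 0, 0, 0, -1],
  [0, 0, 0.003, 0, 0, 0, -1],
  [0, 0, 0.003, 0, 0, 0, -1],
  [0, 0, 0, 0, 0, 0, -1],
  [0, 0, 0, 0, 0, 0, -1],
])

```text
time_s: 15.8
ee_pos: [0.5224, -0.0764, 0.2155]
eef_rot: [3.142, 0.0, -0.186]
force: [-0.8, -0.8, -2.3]
grip_width: 0.0419
grip_force: 30.0
```

```bash
cat > f.py <<'E'
from h import *
f=[];p=[]
for i in range(10): ctrl.camera('side'); o=ctrl.get_obs();f.append(o['force']);p.append(o['ee_pos'])
print(np.mean(f,0).round(2),np.std(f,0).round(2),np.mean(p,0).round(4),o['time_s'])
E
python3 f.py
```

```text
[-1.91  0.14 -1.73] [0.3  0.53 0.25] [ 0.5224 -0.0764  0.2155] 16.3
```

Emit:
jog_arm([
  [-0.001, 0, 0, 0, 0, 0, -1],
  [-0.001, 0, 0, 0, 0, 0, -1],
  [-0.001, 0, 0, 0, 0, 0, -1],
  [-0.001, 0, 0, 0, 0, 0, -1],
  [0, 0, 0, 0, 0, 0, -1],
])

```text
time_s: 16.8
ee_pos: [0.5182, -0.0756, 0.2154]
eef_rot: [3.142, 0.0, -0.186]
force: [-2.2, 0.8, -2.4]
grip_width: 0.0421
grip_force: 30.0
```

```bash
python3 f.py
```

```text
[-3.2   0.84 -2.25] [0.84 0.5  0.52] [ 0.5183 -0.0757  0.2154] 17.3
```

```bash
python3 -c "
from h import *
s=ctrl.camera('side')
cv2.imwrite('pics/i.png',crop(s,225,135,95,70,8))"
```

```text
(no output)
```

View pics/i.png

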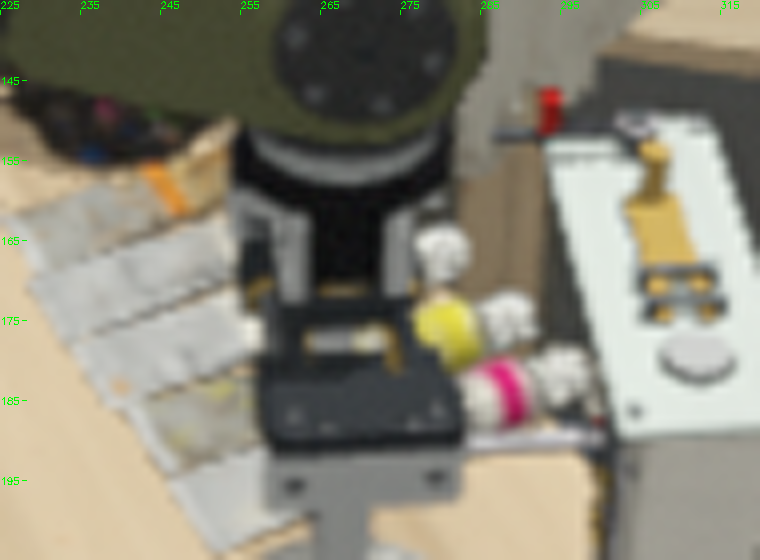

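```bash
python3 f.py; python3 f.py
```

```text
[-3.97  0.84 -2.32] [0.54 0.37 0.26] [ 0.5184 -0.0757  0.2154] 17.85
[-4.6   0.88 -2.49] [0.26 0.75 0.34] [ 0.5185 -0.0757  0.2155] 18.35
```

Emit:
jog_arm([
  [-0.001, 0, 0, 0, 0, 0, -1],
  [-0.001, 0, 0, 0, 0, 0, -1],
  [-0.001, 0, 0, 0, 0, 0, -1],
  [0, 0, 0, 0, 0, 0, -1],
  [0, 0, 0, 0, 0, 0, -1],
])

```text
time_s: 18.85
ee_pos: [0.5156, -0.0752, 0.2155]
eef_rot: [3.142, -0.0, -0.186]
force: [3.4, -0.8, -1.7]
grip_width: 0.0419
grip_force: 30.0
```

```bash
python3 f.py;python3 f.py
```

```text
[ 3.06 -0.79 -2.44] [0.74 0.42 0.28] [ 0.5156 -0.0752  0.2155] 19.35
[ 3.05 -0.73 -2.2 ] [0.37 0.55 0.55] [ 0.5155 -0.0751  0.2155] 19.85
```

Emit:
jog_arm([
  [0.001, 0, 0, 0, 0, 0, -1],
  [0, 0, 0.002, 0, 0, 0, -1],
  [0, 0, 0.002, 0, 0, 0, -1],
  [0, 0, 0.002, 0, 0, 0, -1],
  [0, 0, 0.002, 0, 0, 0, -1],
])

```text
time_s: 20.35
ee_pos: [0.5165, -0.0753, 0.2073]
eef_rot: [3.142, 0.0, -0.186]
force: [2.2, 0.1, -0.6]
grip_width: 0.0417
grip_force: 30.0
```

Emit:
jog_arm([
  [0, 0, 0.002, 0, 0, 0, -1],
  [0, 0, 0.002, 0, 0, 0, -1],
  [0, 0, 0, 0, 0, 0, -1],
  [0, 0, 0, 0, 0, 0, -1],
  [0, 0, 0, 0, 0, 0, -1],
])

```text
time_s: 20.85
ee_pos: [0.5165, -0.0753, 0.2036]
eef_rot: [3.142, -0.0, -0.186]
force: [1.4, -0.1, -0.8]
grip_width: 0.0424
grip_force: 30.0
```

```bash
python3 f.py;python3 f.py
```

```text
[ 1.57 -0.01 -0.53] [0.7  0.64 0.24] [ 0.5165 -0.0753  0.2035] 21.35
[ 1.65 -0.2  -0.52] [0.32 0.16 0.41] [ 0.5165 -0.0753  0.2035] 21.85
```

Emit:
jog_arm([
  [0.0006, 0, 0.0015, 0, 0, 0, -1],
  [0, 0, 0.002, 0, 0, 0, -1],
  [0, 0, 0, 0, 0, 0, -1],
  [0, 0, 0, 0, 0, 0, -1],
])

```text
time_s: 22.25
ee_pos: [0.5172, -0.0755, 0.2]
eef_rot: [3.142, -0.0, -0.186]
force: [1.6, -0.6, 0.4]
grip_width: 0.0417
grip_force: 30.0
```

```bash
python3 f.py;python3 f.py;python3 f.py
```

```text
[ 2.96 -0.82 -0.11] [0.39 0.49 0.59] [ 0.5172 -0.0755  0.2   ] 22.75
[ 3.3  -0.73  0.12] [0.53 0.45 0.47] [ 0.5171 -0.0754  0.2   ] 23.25
[ 4.02 -0.72 -0.  ] [0.53 0.46 0.58] [ 0.5171 -0.0754  0.2   ] 23.75
```

Emit:
jog_arm([
  [0.0008, 0, 0, 0, 0, 0, -1],
  [0, 0, 0, 0, 0, 0, -1],
], squeeze=15)

```text
time_s: 23.95
ee_pos: [0.5177, -0.0755, 0.1998]
eef_rot: [-3.142, 0.001, -0.186]
force: [0.2, -0.2, -0.2]
grip_width: 0.0422
grip_force: 15.0
```

```bash
python3 f.py
```

```text
[-0.6   0.37 -0.22] [0.77 0.4  0.57] [ 0.5177 -0.0755  0.1998] 24.45
```

Side load and vertical load are both near zero, so I'll ease the grip and release.

Emit:
jog_arm([
  [0, 0, 0, 0, 0, 0, -1],
  [0, 0, 0, 0, 0, 0, -1],
  [0, 0, 0, 0, 0, 0, -1],
  [0, 0, 0, 0, 0, 0, -1],
], squeeze=3)

```text
time_s: 24.85
ee_pos: [0.5178, -0.0755, 0.1999]
eef_rot: [-3.142, 0.0, -0.186]
force: [-1.5, 0.2, -0.4]
grip_width: 0.0422
grip_force: 3.0
```

```bash
python3 f.py
```

```text
[-2.58  0.83 -0.08] [0.46 0.37 0.45] [ 0.5178 -0.0756  0.1999] 25.35
```

Emit:
jog_arm([
  [-0.0003, 0, 0, 0, 0, 0, 0],
  [0, 0, 0, 0, 0, 0, 0.2],
  [0, 0, 0, 0, 0, 0, 0.5],
  [0, 0, 0, 0, 0, 0, 0.5],
  [0, 0, 0, 0, 0, 0, 0.5],
])

```text
time_s: 25.85
ee_pos: [0.5176, -0.0756, 0.2]
eef_rot: [3.142, -0.0, -0.186]
force: [-0.5, 0.3, 0.2]
grip_width: 0.0699
grip_force: 0.0
```

Emit:
jog_arm([
  [0, 0, 0, 0, 0, 0, 0.5],
  [0, 0, 0, 0, 0, 0, 0.5],
  [0, 0, 0, 0, 0, 0, 0.5],
  [0, 0, -0.01, 0, 0, 0, 0.5],
  [0, 0, -0.01, 0, 0, 0, 0.5],
])

```text
time_s: 26.35
ee_pos: [0.5176, -0.0755, 0.2208]
eef_rot: [3.142, -0.0, -0.186]
force: [-0.1, -0.8, -0.2]
grip_width: 0.0705
grip_force: 0.0
```

Emit:
jog_arm([
  [0, 0, -0.02, 0, 0, 0, 0.5],
  [0, 0, -0.03, 0, 0, 0, 0.5],
  [0, 0, -0.04, 0, 0, 0, 0.5],
  [0, 0, -0.04, 0, 0, 0, 0.5],
  [0, 0, -0.04, 0, 0, 0, 0.5],
])

```text
time_s: 26.85
ee_pos: [0.5171, -0.0754, 0.3928]
eef_rot: [3.142, -0.001, -0.186]
force: [0.3, 0.4, 0.5]
grip_width: 0.0706
grip_force: 0.0
```

Emit:
jog_arm([
  [-0.02, 0, -0.02, 0, 0, 0, 0.5],
  [-0.03, 0, 0, 0, 0, 0, 0.5],
  [-0.03, 0, 0, 0, 0, 0, 0.5],
  [0, 0, 0, 0, 0, 0, 0.5],
  [0, 0, 0, 0, 0, 0, 0.5],
])

```text
time_s: 27.35
ee_pos: [0.4388, -0.0607, 0.4112]
eef_rot: [3.142, -0.002, -0.186]
force: [0.1, 0.3, 0.3]
grip_width: 0.0703
grip_force: 0.0
```

```bash
python3 -c "
from h import *
a=ctrl.camera('side')
for i in range(20): b=ctrl.camera('side')
y=slice(140,300);x=slice(220,330)
print(np.abs(a[y,x].astype(int)-b[y,x]).mean(), ctrl.get_obs()['force'])
cv2.imwrite('pics/end.png',crop(b,215,140,115,90,6))"
```

```text
0.6788825757575757 [-0.59616513 -0.04886454 -0.33792647]
```

View pics/end.png

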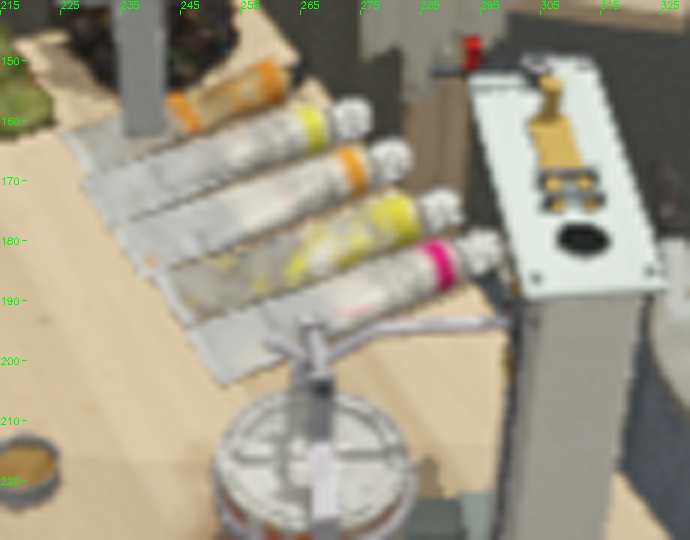

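The tin hangs in the hook at about (267,197), with the rod head sunk below the deck. Before handing in I'll check for residual swing.

```bash
python3 -c "
from h import *
def g(): return ctrl.camera('side')[200:260,245:290].mean(2).astype(np.float32)
a=g();L=[]
for i in range(35): L.append(cv2.phaseCorrelate(a,g())[0])
L=np.array(L);print(L.round(2).tolist())"
```

```text
Traceback (most recent call last):
ValueError: 200 camera calls are used up
```

Emit:
jog_arm([
  [0, 0, 0, 0, 0, 0, 0.5],
  [0, 0, 0, 0, 0, 0, 0.5],
  [0, 0, 0, 0, 0, 0, 0.5],
  [0, 0, 0, 0, 0, 0, 0.5],
  [0, 0, 0, 0, 0, 0, 0.5],
])

```text
time_s: 30.3
ee_pos: [0.439, -0.0607, 0.4099]
eef_rot: [-3.142, 0.0, -0.186]
force: [0.0, -0.1, 0.5]
grip_width: 0.0701
grip_force: 0.0
```

Emit:
jog_arm([
  [0, 0, 0, 0, 0, 0, 0.5],
  [0, 0, 0, 0, 0, 0, 0.5],
  [0, 0, 0, 0, 0, 0, 0.5],
  [0, 0, 0, 0, 0, 0, 0.5],
  [0, 0, 0, 0, 0, 0, 0.5],
])

```text
time_s: 30.8
ee_pos: [0.439, -0.0607, 0.41]
eef_rot: [3.142, 0.0, -0.186]
force: [-0.2, -0.1, 0.4]
grip_width: 0.0705
grip_force: 0.0
```

Emit:
jog_arm([
  [0, 0, 0, 0, 0, 0, 0.5],
  [0, 0, 0, 0, 0, 0, 0.5],
  [0, 0, 0, 0, 0, 0, 0.5],
  [0, 0, 0, 0, 0, 0, 0.5],
  [0, 0, 0, 0, 0, 0, 0.5],
])

```text
time_s: 31.3
ee_pos: [0.439, -0.0607, 0.4099]
eef_rot: [-3.142, 0.0, -0.186]
force: [-0.8, 0.2, -0.4]
grip_width: 0.0702
grip_force: 0.0
```

Emit:
jog_arm([
  [0, 0, 0, 0, 0, 0, 0.5],
  [0, 0, 0, 0, 0, 0, 0.5],
  [0, 0, 0, 0, 0, 0, 0.5],
  [0, 0, 0, 0, 0, 0, 0.5],
  [0, 0, 0, 0, 0, 0, 0.5],
])

```text
time_s: 31.8
ee_pos: [0.439, -0.0607, 0.4099]
eef_rot: [-3.142, 0.0, -0.186]
force: [-1.2, 0.2, -1.0]
grip_width: 0.071
grip_force: 0.0
```

Emit:
jog_arm([
  [0, 0, 0, 0, 0, 0, 0.5],
  [0, 0, 0, 0, 0, 0, 0.5],
  [0, 0, 0, 0, 0, 0, 0.5],
  [0, 0, 0, 0, 0, 0, 0.5],
  [0, 0, 0, 0, 0, 0, 0.5],
])

```text
time_s: 32.3
ee_pos: [0.439, -0.0607, 0.4099]
eef_rot: [3.142, 0.0, -0.186]
force: [-0.3, -0.1, -0.1]
grip_width: 0.0711
grip_force: 0.0
```

Emit:
jog_arm([
  [0, 0, 0, 0, 0, 0, 0.5],
  [0, 0, 0, 0, 0, 0, 0.5],
  [0, 0, 0, 0, 0, 0, 0.5],
  [0, 0, 0, 0, 0, 0, 0.5],
  [0, 0, 0, 0, 0, 0, 0.5],
])

```text
time_s: 32.8
ee_pos: [0.439, -0.0607, 0.4099]
eef_rot: [3.142, 0.0, -0.186]
force: [-0.0, 0.2, -0.0]
grip_width: 0.0712
grip_force: 0.0
```

Emit:
jog_arm([
  [0, 0, 0, 0, 0, 0, 0.5],
  [0, 0, 0, 0, 0, 0, 0.5],
  [0, 0, 0, 0, 0, 0, 0.5],
  [0, 0, 0, 0, 0, 0, 0.5],
  [0, 0, 0, 0, 0, 0, 0.5],
])

```text
time_s: 33.3
ee_pos: [0.439, -0.0607, 0.4099]
eef_rot: [3.142, -0.0, -0.186]
force: [0.4, -0.4, -1.0]
grip_width: 0.0706
grip_force: 0.0
```

Emit:
jog_arm([
  [0, 0, 0, 0, 0, 0, 0.5],
  [0, 0, 0, 0, 0, 0, 0.5],
  [0, 0, 0, 0, 0, 0, 0.5],
  [0, 0, 0, 0, 0, 0, 0.5],
  [0, 0, 0, 0, 0, 0, 0.5],
])

```text
time_s: 33.8
ee_pos: [0.439, -0.0607, 0.4099]
eef_rot: [-3.142, -0.0, -0.186]
force: [-0.1, 0.1, 0.8]
grip_width: 0.0707
grip_force: 0.0
```

```bash
python3 -c "
from station import ctrl
print(ctrl.hand_in())"
```

```text
the job is handed in; nothing more can be done
None
```

The job is handed in at about 34 s, verdict not shown: keeper aside, bolt drawn and the tin (about 0.41 kg in all) hanging from the hook with the gripper clear; stillness at the end was not measured, because the camera calls ran out and I only waited about 4 s.

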